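Hold the stencil over the iced biscuit

TASK

The icing on the biscuit in the wooden jig is still tacky: first flip the jig's cam lever all the way over, away from the biscuit, so that its jaw clamps the biscuit. Then pick up the framed stencil from the cooling rack by its upright tab, carry it over the bowl and bottles without disturbing them, and hold it level about 1 cm above the biscuit, centred on it and with its long side along the biscuit's long side, ready for airbrushing. Never let the stencil or the robot touch the biscuit, and finish while still holding the stencil there, still and touching nothing else.

Things in the scene. Friction and masses are not known exactly. Their poses are not given: they have to be found in the camera images.
- jig: Fixed wooden jig, board 200 (x) x 130 (y) x 18 mm, origin at the centre of its underside. On top, x = 0 to +90 mm is the biscuit's pocket: side rails and an end fence at +x, 8 mm high (lower than the biscuit). The lever, at the -x end, drives a low steel jaw that pushes the biscuit along +x, up to 7 mm, against the fence. All jig parts but the lever are below z = 55 mm.
- lever (a joint): Cam lever angle (rad); it swings in the jig's x-z plane. 0: free, leaning 35 deg from vertical to jig +x, knob in the way of the stencil. 0.61: upright. 1.6 (end stop): clamped, leaning 57 deg to jig -x, knob centre then 89 mm above the counter. Starts near 0, stays where left. 2 to 4 N near the knob moves it; push from the knob's jig +x side, which is free.
- lever_knob (a point): Centre of the lever's black knob, a round bar 22 mm thick and 46 mm long along the jig's y, 80 mm from the pivot. The lever's shaft below it is a 10 x 12 mm steel bar. The pivot lies at x = -65, y = 0, z = 45 mm in the jig's frame, between two dark steel cheeks 26 mm long (x), 36 mm over both (y).
- biscuit: Loose biscuit with white icing, 80 (x, long side) x 56 (y) x 10 mm thick, 60 g, lying in the jig's pocket (underside 18 mm above the counter), long side along the jig's x. Origin at the centre of its underside. Clamping moves it up to 7 mm along jig +x; read it again afterwards.
- stencil: Loose aluminium stencil, flat frame 116 (x, long side) x 92 (y) x 5 mm with a lattice in it, about 110 g, lying on the rack. Origin at the centre of its underside, z up. Upright tab for gripping on one short side: centred at x = -54, y = 0 mm, 8 mm thick (x), 40 mm wide (y), its top 50 mm above the underside. Either way round over the biscuit will do.
- rack: Fixed low dark wire cooling rack, 200 (x) x 160 (y) mm, flat top 25 mm above the counter; origin at the centre of its underside.
- bowl: Bystander: loose red mixing bowl, 160 mm across, 85 mm high, origin at the centre of its underside.
- jar: Bystander: loose amber jar with a white cap, 54 mm across, 120 mm high, origin at the centre of its underside.
- dropper: Bystander: loose small colour bottle with a white cap, 28 mm across, 60 mm high, origin at the centre of its underside.
Not all that is in view belongs to the job. What is meant by the biscuit is not red or turquoise, and is the larger of those in its own colour.

How it is judged:
By the outcome, as a careful person would: the job done as asked, in the order asked, and still so for the second after the job is handed in, while the arm keeps its last pose, push and grip.
It also fails if it takes over 69 s, if anything falls off the work surface, if the arm or the gripper's body presses on something with over 40 N, if the wrist force passes 120 N, or if a joint passes its speed limit or range.

ROBOT

A 6-joint arm with a two-finger parallel gripper is mounted at the origin on the work surface. World frame = base frame: x ahead of the robot, y to its left, z up, the work surface at z = 0. Lengths are in m, angles in rad, forces in N, time in s.
With the tool pointing down it reaches from about 0.3 to 0.75 m from the base axis. Payload 8.5 kg.
Tool frame: the origin (TCP) lies between the finger pads; the fingertips stand ahead of it and the grasp point (between the pads) lies 8 mm behind it (bot.nose_length is the z of the fingertips in the tool frame, in m); z points along the fingers, y is the line along which they close (so a half turn about z gives the same grasp; the last joint's range is limited). The gripper opens to 85 mm and grips with 20 to 120 N. Pads are 22 mm wide; open, the fingers measure 114 mm over their backs; the gripper's body (76 mm by 85 mm) begins 54 mm behind the grasp point. The pads swing forward as they close: fully open they stand 13 mm farther back than shut.
Start: joints at [-1.368, 0.381, 1.297, -0, 1.464, -0.215], TCP at [0.223, -0.503, 0.242] pointing down, gripper open.
Joint ranges: [-3.11, 3.11], [-0.89, 2.33], [0.22, 2.48], [-1.42, 4.56], [0.17, 2.85], [-2.88, 2.88]. Speed limits (rad/s): [2.39, 2.39, 3.14, 3.14, 3.14, 3.14].

INTERFACE

Orientations are given as a unit quaternion [w, x, y, z].
In Python, from rig import bot gives the robot as it stands.
- The arm moves only by the shell command python3 -m creep 'ROWS'. ROWS is a JSON object of lists of equal length, an entry for each row: "slide": the shift along the tool's x, y, z in units of 25 mm (1.0 is 25 mm), a list of three; "yaw": the turn about the tool's z in units of 5 degrees (1.0 is 5 degrees); "hand": the opening, from 0 (shut) to 1 (fully open). In form: {"slide": [[dx, dy, dz], ...], "yaw": [yaw, ...], "hand": [hand, ...]}. A call has 1 to 8 rows; each row shifts and turns the commanded pose from where the row before left it, along the tool's axes as they then stand; what a row does not reach is not made up. A row lasts 1/12 s, in which the tool goes at most 41.7 mm and 7.16 degrees, less where a joint would pass 70% of its speed; a pose out of reach is approached as far as the arm can. A call is refused whole if a number of a shift passes 1 or a number of a turn 1, either way. A call with a gripper value outside its range is refused whole. The fingers move at their own pace and stop on an object; the grip force is fixed at half the most. Time passes only in rows, so rows that do not move let the fingers close. It gives the time, the measured TCP pose, the force, the opening and the grip force at its end, in the units of the state.
- bot.sense(): the state, without advancing time (a new reading comes with each control period).
- bot.grab_frame(name): name is "scene" or "top" or "wrist"; returns (picture, depth): 400x640x3 uint8, blue, green, red; 400x640 float32, m along the optical axis (not along the pixel's ray), 0 where there is no reading.
- bot.camera_params(name): a dict with "intrinsics" (3x3 intrinsics, pixels), "dist_coeffs" ([k1, k2, p1, p2, k3] as OpenCV has them; the pictures are not rectified), "world_from_camera" (4x4, takes a point from camera to world coordinates). Camera axes: x right, y up, looking along -z (the intrinsics and any distortion apply to the point x, -y, -z); pixel columns grow to the right and rows downward; lengths in m; the calibration is good to about 2 mm. A picture is of the moment at which its call begins: read the wrist's pose just before it. camera_params takes no time and is no camera call; for the wrist camera it gives the pose at the moment of the call.
- bot.hand_in(): hands the job in; it is judged then, once.
The state is a dict: "time_s": time; "qpos": joint angles; "qvel": joint speeds; "effort": joint torques, N m; "eef_pos": TCP position; "ee_rot": TCP orientation; "ft_force": force on the tool from outside, world axes, zero at the start; "ft_torque": the same for the moment, N m; "finger_gap": finger opening in m; "finger_force": force on a finger pad.
Only numpy, scipy, OpenCV 4.12 (cv2) and the standard library are available. Lean on these libraries where they do the work, as an engineer would, in place of code of your own. Each camera call takes 0.05 s, during which the arm holds its last target. There are 200 camera calls.

## Working session

There is one attempt and no reset: what is moved stays moved. The work goes in short steps, Python scripts to look and compute and a shell command to move; the robot and the scene stay as the last step left them, time stands still between calls to the robot, and variables do not carry over. Pictures are saved under pics/ and viewed, at most 10 in all, crops included, and the job is handed in when it is done.

```bash
mkdir -p pics; ls; cat > h.py <<'E'
import numpy as np,cv2
from rig import bot
from scipy.spatial.transform import Rotation as R
def cloud(name):
    p=bot.camera_params(name); img,d=bot.grab_frame(name)
    K=np.array(p["intrinsics"],float);D=np.array(p["dist_coeffs"],float);T=np.array(p["world_from_camera"],float)
    h,w=d.shape;u,v=np.meshgrid(np.arange(w),np.arange(h))
    n=cv2.undistortPoints(np.stack([u,v],-1).reshape(-1,1,2).astype(np.float64),K,D).reshape(h,w,2)
    ray=np.dstack([n[...,0],-n[...,1],-np.ones((h,w))])@T[:3,:3].T
    P=T[:3,3]+ray*d[...,None]; P[d<=0]=np.nan
    return img,d,P,ray,T[:3,3]
def onplane(ray,o,z): return o+ray*((z-o[2])/ray[...,2])[...,None]
E
python3 - <<'E'
from h import *
for n in("top","scene"):
    img,d,P,ray,o=cloud(n); cv2.imwrite(f"pics/{n}0.png",img); np.savez(f"{n}0.npz",img=img,d=d,P=P,ray=ray,o=o)
    print(n,o,P[200,320],(d<=0).mean())
s=bot.sense();print(s,bot.nose_length)
E
```

```text
pics
top [0.39384526 0.09791752 1.1448766 ] [ 0.59756518  0.07224675 -0.00063071] 0.00406640625
scene [ 1.2471873  -0.12298107  0.73361254] [4.82745992e-01 1.17808221e-01 4.82636948e-04] 0.00408984375
{'time_s': 0.1, 'qpos': array([-1.36829540e+00,  3.81138343e-01,  1.29817548e+00,  4.60974337e-05,
        1.46356941e+00, -2.15307544e-01]), 'qvel': array([ 0.00030322, -0.00193275, -0.00267293, -0.00038339, -0.00017414,
        0.0002331 ]), 'effort': array([ 4.17825737e-03, -4.49218905e+01, -2.31658924e+01, -1.74364541e-04,
        3.68355351e-03, -2.42013662e-07]), 'eef_pos': array([ 0.22312194, -0.50244443,  0.24177148]), 'ee_rot': array([-6.45131101e-04,  9.78259062e-01,  2.07385611e-01,  2.70462453e-05]), 'ft_force': array([-0.12628251, -0.11405849, -1.08510755]), 'ft_torque': array([-0.03091929, -0.0081326 ,  0.02538464]), 'finger_force': 0.0, 'finger_gap': 0.08518236173434368} 0.011
```

View pics/top0.png

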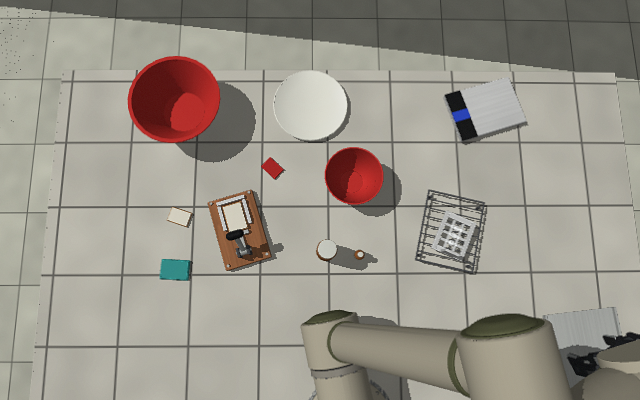

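View pics/scene0.png

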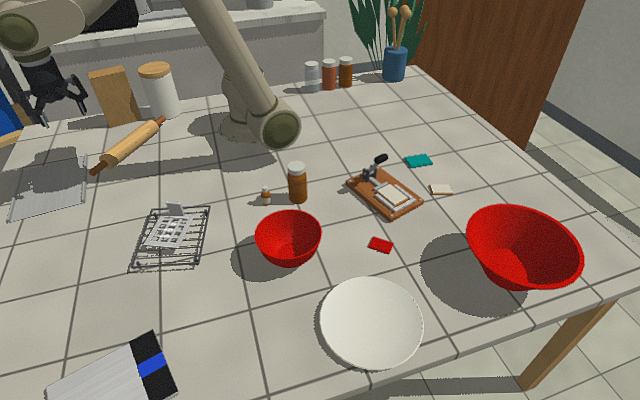

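The top view shows the jig at about (240,230) with its knob at (236,236) and the biscuit at (236,216). The stencil is on the rack at (455,233), the bowl at (354,176), the jar at (327,250) and the dropper at (360,254). In the scene view the stencil's tab is at (176,210). Next I'll measure these.

```bash
python3 - <<'E'
from h import *
t=np.load("top0.npz");s=np.load("scene0.npz")
def rect(m,ray,o,z,name):
    m=m.astype(np.uint8);n,l,st,_=cv2.connectedComponentsWithStats(m)
    i=1+np.argmax(st[1:,4]);c=l==i
    q=onplane(ray,o,z)[c][:,:2]
    (cx,cy),(w,h),a=cv2.minAreaRect((q*1000).astype(np.float32));b=cv2.boxPoints(((cx,cy),(w,h),a))
    e=b[1]-b[0];f=b[2]-b[1];L=e if np.linalg.norm(e)>np.linalg.norm(f) else f
    print(name,st[i],"c",round(cx,1),round(cy,1),"size",round(w,1),round(h,1),"long dir",round(np.degrees(np.arctan2(L[1],L[0]))%180,1))
    return c
def zs(P,c): print("   z pct",np.nanpercentile(P[c][:,2],[5,50,95]).round(3))
for nm,v,boxes in(("top",t,dict(jig=(180,190,290,280),sten=(410,185,495,275),bowl=(315,140,395,210),bott=(310,230,380,270))),("scene",s,dict(jig=(335,145,430,225),sten=(120,195,215,275),bowl=(250,205,328,270),bott=(255,155,312,208)))):
    img,P,ray,o=v["img"],v["P"],v["ray"],v["o"]
    hsv=cv2.cvtColor(img,cv2.COLOR_BGR2HSV).astype(int);H,S,V=hsv[...,0],hsv[...,1],hsv[...,2]
    def B(k):
        m=np.zeros(H.shape,bool);x0,y0,x1,y1=boxes[k];m[y0:y1,x0:x1]=1;return m
    z=P[...,2]
    print(nm)
    m=B("jig")&(H<20)&(S>90)&(z>.01)&(z<.024); rect(m,ray,o,.018,"board")
    m=B("jig")&(S<90)&(V>150)&(z>.0245)&(z<.034); c=rect(m,ray,o,.028,"biscuit");zs(P,c)
    m=B("jig")&(V<60)&(z>.07); c=rect(m,ray,o,.11,"knob");zs(P,c);print("   mean",np.nanmean(P[c],0).round(4))
    m=B("sten")&(V>110)&(S<60)&(z>.024)&(z<.036);m=cv2.morphologyEx(m.astype(np.uint8),cv2.MORPH_CLOSE,np.ones((5,5)));c=rect(m,ray,o,.030,"stencil");zs(P,c)
    m=B("sten")&(z>.04);q=P[m];print("tab px",m.sum(),q.mean(0).round(4),q.min(0).round(3),q.max(0).round(3))
    m=B("bowl")&(H<10)&(S>150)&(z>.078);q=P[m];print("bowl rim",q.min(0).round(3),q.max(0).round(3))
    m=B("bott")&(z>.03)
    q=P[m];a=q[q[:,2]>.1];b=q[(q[:,2]<.068)&(q[:,2]>.05)];print("jar",a.min(0).round(3),a.max(0).round(3),"drop",b.min(0).round(3),b.max(0).round(3))
img=np.hstack([cv2.resize(t["img"][180:290,180:290],(390,390),interpolation=2),cv2.resize(t["img"][180:280,400:500],(390,390),interpolation=2)]);cv2.imwrite("pics/crop0.png",img)
E
```

```text
top
board [ 208  190   63   81 1978] c 512.7 298.6 size 198.8 129.5 long dir 17.1
biscuit [223 202  24  30 403] c 546.2 309.8 size 73.0 50.1 long dir 17.0
   z pct [0.025 0.027 0.03 ]
knob [226 229  18  11 136] c 488.7 292.6 size 21.8 44.6 long dir 104.0
   z pct [0.116 0.122 0.125]
   mean [0.4883 0.2908 0.1212]
stencil [ 432  210   44   51 1198] c 492.3 -295.0 size 92.8 121.0 long dir 155.5
   z pct [-0.003  0.026  0.032]
tab px 76 [ 0.4432 -0.2737  0.0654] [ 0.433 -0.291  0.041] [ 0.453 -0.257  0.077]
bowl rim [ 0.574 -0.094  0.078] [0.73  0.06  0.088]
jar [0.429 0.035 0.105] [0.474 0.081 0.123] drop [ 0.425 -0.039  0.05 ] [0.452 0.085 0.064]
scene
board [ 346  168   78   53 1091] c 520.0 297.1 size 200.6 134.3 long dir 16.8
biscuit [375 182  32  23 325] c 541.5 307.3 size 90.7 49.8 long dir 16.7
   z pct [0.025 0.027 0.029]
knob [375 154  13  10  85] c 486.6 294.8 size 26.0 48.1 long dir 105.0
   z pct [0.109 0.119 0.125]
   mean [0.4971 0.2899 0.1183]
stencil [ 143  212   51   36 1136] c 496.1 -292.8 size 111.2 123.8 long dir 162.7
   z pct [-0.003  0.026  0.03 ]
tab px 155 [ 0.4469 -0.274   0.0597] [ 0.435 -0.293  0.04 ] [ 0.457 -0.256  0.077]
bowl rim [ 0.574 -0.093  0.078] [0.731 0.062 0.087]
jar [0.431 0.037 0.1  ] [0.479 0.084 0.121] drop [ 0.434 -0.037  0.05 ] [0.484 0.082 0.068]
```

View pics/crop0.png

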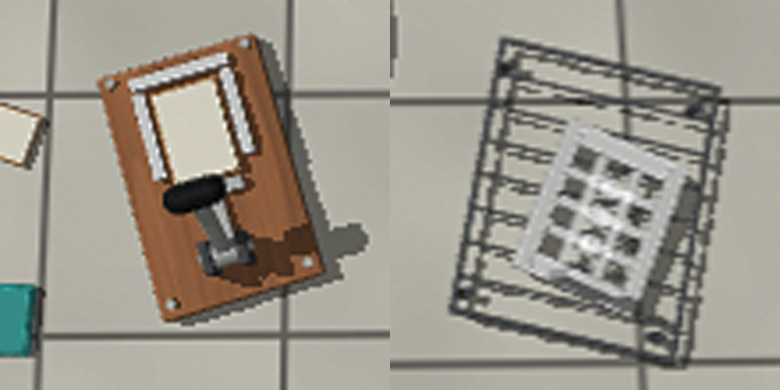

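```bash
python3 -m creep '{"slide":[[0,0,0],[0,0,0],[0.77,-0.97,0],[0.77,-0.97,0],[0.77,-0.97,0],[0.77,-0.97,0],[0.77,-0.97,0],[0.77,-0.97,0]],"yaw":[0.7,0.68,0,0,0,0,0,0],"hand":[0,0,0,0,0,0,0,0]}'
python3 -m creep '{"slide":[[0.77,-0.97,0],[0.77,-0.97,0],[0.77,-0.97,0],[0.77,-0.97,0],[0.77,-0.97,0],[0.77,-0.97,0],[0.77,-0.97,0],[0.77,-0.97,0]],"yaw":[0,0,0,0,0,0,0,0],"hand":[0,0,0,0,0,0,0,0]}'
python3 -m creep '{"slide":[[0.77,-0.97,0],[0.77,-0.97,0],[0.77,-0.97,0],[0.77,-0.97,0],[0.77,-0.97,0],[0.77,-0.97,0],[0.77,-0.97,0],[0.77,-0.97,0]],"yaw":[0,0,0,0,0,0,0,0],"hand":[0,0,0,0,0,0,0,0]}'
python3 -m creep '{"slide":[[0.77,-0.97,0],[0.77,-0.97,0],[0.77,-0.97,0],[0.77,-0.97,0],[0.77,-0.97,0],[0.77,-0.97,0],[0,0,0],[0,0,0]],"yaw":[0,0,0,0,0,0,0,0],"hand":[0,0,0,0,0,0,0,0]}'
cat > st.py <<'E'
from h import *
s=bot.sense();r=R.from_quat(np.roll(s["ee_rot"],-1)).as_matrix()
print("t",round(s["time_s"],2),"tcp",s["eef_pos"].round(4),"toolx deg",np.degrees(np.arctan2(r[1,0],r[0,0])).round(2),"zax",r[:,2].round(3),"F",s["ft_force"].round(1),"gap",round(s["finger_gap"],4),"ff",round(s["finger_force"],1),"q",s["qpos"].round(2))
a=np.radians(17);d=(s["eef_pos"][:2]-[.513,.299])*1000;print("jig xy",d[0]*np.cos(a)+d[1]*np.sin(a),-d[0]*np.sin(a)+d[1]*np.cos(a))
E
python3 st.py
```

```text
time_s: 0.77
eef_pos: [0.2911, -0.3281, 0.2421]
ee_rot: [-0.0, 0.989, 0.148, -0.0]
ft_force: [-0.1, -0.6, -0.0]
finger_gap: 0.0002
finger_force: 0.0
time_s: 1.43
eef_pos: [0.3815, -0.0975, 0.2422]
ee_rot: [-0.0, 0.989, 0.148, -0.0]
ft_force: [0.3, 0.6, 0.2]
finger_gap: 0.0
finger_force: 0.0
time_s: 2.1
eef_pos: [0.4719, 0.1332, 0.2421]
ee_rot: [-0.0, 0.989, 0.148, -0.0]
ft_force: [0.1, -0.5, 1.7]
finger_gap: 0.0002
finger_force: 0.0
time_s: 2.77
eef_pos: [0.5394, 0.3055, 0.2412]
ee_rot: [0.0, 0.989, 0.149, -0.001]
ft_force: [-1.2, 0.2, -0.6]
finger_gap: -0.0001
finger_force: 0.0
t 2.77 tcp [0.5394 0.3055 0.2412] toolx deg 17.15 zax [-0.002 -0.001 -1.   ] F [-1.2  0.2 -0.6] gap -0.0001 ff 0.0 q [ 0.32  0.51  1.09 -0.    1.55  1.6 ]
jig xy 27.129556376234458 -1.5419579881608447
```

```bash
python3 -m creep '{"slide":[[0,0,0.9],[0,0,0.9],[0,0,0.9],[0,0,0.9],[0,0,0.9],[0,0,0.7],[0,0,0],[0,0,0]],"yaw":[0,0,0,0,0,0,0,0],"hand":[0,0,0,0,0,0,0,0]}'
python3 -m creep '{"slide":[[-0.47,0,-0.1],[-0.47,0,-0.1],[-0.47,0,-0.1],[-0.47,0,-0.11],[-0.47,0,-0.11],[-0.47,0,-0.11],[0,0,0],[0,0,0]],"yaw":[0,0,0,0,0,0,0,0],"hand":[0,0,0,0,0,0,0,0]}'
python3 st.py
python3 - <<'E'
from h import *
i,d,P,_,_=cloud("scene");cv2.imwrite("pics/s1.png",cv2.resize(i[100:250,300:480],(720,600)))
E
```

```text
time_s: 3.43
eef_pos: [0.5393, 0.3036, 0.1123]
ee_rot: [0.0, 0.989, 0.148, -0.001]
ft_force: [-0.5, 0.3, -0.6]
finger_gap: -0.0002
finger_force: 0.0
time_s: 4.1
eef_pos: [0.4726, 0.2837, 0.1297]
ee_rot: [-0.0, 0.989, 0.148, 0.001]
ft_force: [0.2, 0.6, 0.3]
finger_gap: 0.0
finger_force: 0.0
t 4.1 tcp [0.4726 0.2837 0.1297] toolx deg 17.03 zax [ 0.002  0.001 -1.   ] F [0.2 0.6 0.3] gap 0.0 ff 0.0 q [ 0.33  0.49  1.47 -0.    1.18  1.6 ]
jig xy -43.07553836319308 -2.788095189066121
```

View pics/s1.png

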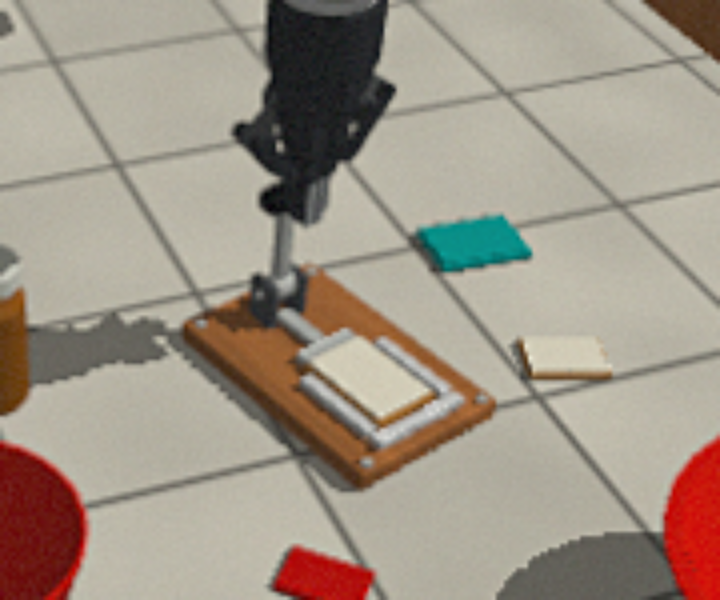

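The fingers at about (310,190) are pushing the knob at (285,200), and the lever is now roughly upright. I'll carry on over.

```bash
python3 -m creep '{"slide":[[-0.4,0,0.08],[-0.4,0,0.08],[-0.4,0,0.08],[-0.4,0,0.08],[-0.27,0,0.18],[-0.27,0,0.18],[-0.27,0,0.2],[-0.27,0,0.22]],"yaw":[0,0,0,0,0,0,0,0],"hand":[0,0,0,0,0,0,0,0]}'
python3 -m creep '{"slide":[[-0.08,0,0.02],[-0.08,0,0.02],[0,0,0]],"yaw":[0,0,0],"hand":[0,0,0]}'
python3 st.py
python3 - <<'E'
from h import *
i,d,P,_,_=cloud("scene");cv2.imwrite("pics/s2.png",cv2.resize(i[100:250,300:480],(720,600)))
E
```

```text
time_s: 4.82
eef_pos: [0.4091, 0.2644, 0.1002]
ee_rot: [-0.0, 0.989, 0.148, 0.002]
ft_force: [10.5, 3.2, -8.4]
finger_gap: 0.0
finger_force: 5.6
time_s: 5.07
eef_pos: [0.4071, 0.2638, 0.0998]
ee_rot: [-0.001, 0.989, 0.148, 0.004]
ft_force: [13.1, 3.7, -3.7]
finger_gap: -0.0002
finger_force: 5.4
t 5.07 tcp [0.4071 0.2638 0.0998] toolx deg 17.01 zax [ 0.007  0.003 -1.   ] F [13.1  3.7 -3.7] gap -0.0002 ff 5.4 q [0.33 0.43 1.69 0.   1.01 1.6 ]
jig xy -111.53996331498827 -2.751508650509493
```

View pics/s2.png

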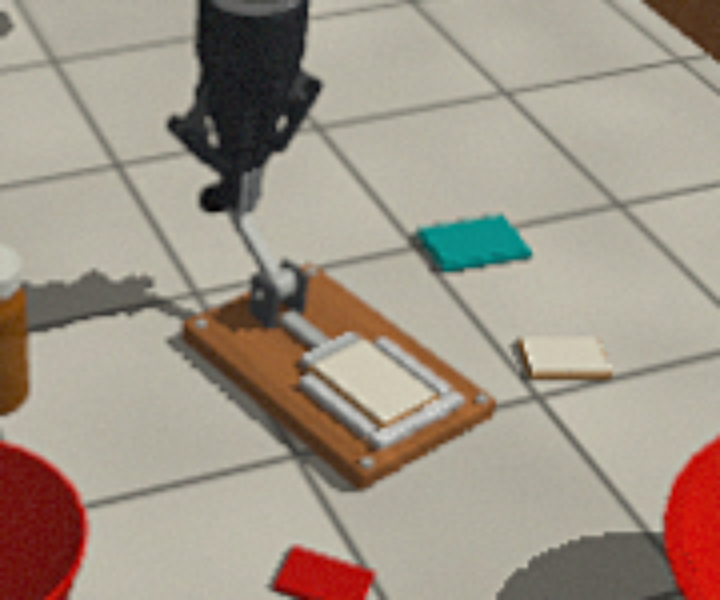

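```bash
python3 -m creep '{"slide":[[-0.1,0,0],[-0.1,0,0],[0,0,0]],"yaw":[0,0,0],"hand":[0,0,0]}'
python3 st.py
python3 -m creep '{"slide":[[0.5,0,-0.4],[0.3,0,-1],[0,0,-1],[0,0,-1],[0,0,-1],[0,0,-1],[0,-0.5,0],[0,0,0]],"yaw":[0,0,0,0,0,0,0,0],"hand":[0,0,0,0,0,0,1,1]}'
python3 - <<'E'
from h import *
i,d,P,ray,o=cloud("scene")
m=np.zeros(d.shape,bool);m[140:200,330:430]=1
g=i.max(2)<60;m&=g&(P[...,2]>.06)&(P[...,2]<.14);a=np.radians(17)
q=P[m];e=(q[:,:2]-[.513,.299])@np.array([[np.cos(a),-np.sin(a)],[np.sin(a),np.cos(a)]])
print("knob",m.sum(),e.mean(0)*1000,e.min(0),e.max(0),q[:,2].min(),q[:,2].mean(),q[:,2].max())
E
python3 st.py
```

```text
time_s: 5.37
eef_pos: [0.406, 0.2633, 0.1014]
ee_rot: [-0.002, 0.989, 0.148, 0.009]
ft_force: [21.8, 7.2, 0.4]
finger_gap: 0.0003
finger_force: 10.0
t 5.37 tcp [0.406  0.2633 0.1014] toolx deg 16.99 zax [ 0.017  0.006 -1.   ] F [21.8  7.2  0.4] gap 0.0003 ff 10.0 q [ 0.33  0.42  1.7  -0.    1.    1.6 ]
jig xy -112.7520928712652 -2.8498753451520855
time_s: 6.03
eef_pos: [0.4146, 0.2802, 0.2351]
ee_rot: [-0.0, 0.989, 0.149, 0.001]
ft_force: [-0.5, -0.1, -0.6]
finger_gap: 0.0235
finger_force: 0.0
knob 70 [-124.67110791   -3.147626  ] [-0.13355324 -0.02127305] [-0.11858487  0.01867393] 0.07943827387123359 0.09245644419963288 0.10052204670748288
t 6.08 tcp [0.4144 0.2795 0.2341] toolx deg 17.1 zax [-0.001 -0.    -1.   ] F [-0.3 -0.7 -0.6] gap 0.0308 ff 0.0 q [0.36 0.3  1.45 0.   1.4  1.63]
jig xy -99.99436228349144 10.22331079401781
```

```bash
python3 -m creep '{"slide":[[-0.24,0.98,0],[-0.24,0.98,0],[-0.24,0.98,0],[-0.24,0.98,0],[-0.24,0.98,0],[-0.24,0.98,0],[-0.24,0.98,0],[-0.24,0.98,0]],"yaw":[0,0,0,0,0,0,0,0],"hand":[1,1,1,1,1,1,1,1]}'
python3 -m creep '{"slide":[[-0.24,0.98,0],[-0.24,0.98,0],[-0.24,0.98,0],[-0.24,0.98,0],[-0.24,0.98,0],[-0.24,0.98,0],[-0.24,0.98,0],[-0.24,0.98,0]],"yaw":[0,0,0,0,0,0,0,0],"hand":[1,1,1,1,1,1,1,1]}'
python3 -m creep '{"slide":[[-0.25,0.98,0],[-0.25,0.98,0],[-0.25,0.98,0],[-0.25,0.98,0],[-0.25,0.98,0],[-0.25,0.94,0],[0,0,0],[0,0,0]],"yaw":[0,0,0,0,0,0,-0.97,-0.97],"hand":[1,1,1,1,1,1,1,1]}'
python3 -m creep '{"slide":[[0,0,0],[0,0,0],[0,0,0],[0,0,0],[0,0,0],[0,0,0],[0,0,0],[0,0,0]],"yaw":[-0.97,-0.97,-0.97,-0.97,-0.97,-0.97,-0.97,-0.97],"hand":[1,1,1,1,1,1,1,1]}'
python3 -m creep '{"slide":[[0,0,0],[0,0,0]],"yaw":[0,0],"hand":[1,1]}'
python3 st.py
python3 - <<'E'
from h import *
i,d,P,ray,o=cloud("wrist");cv2.imwrite("pics/w1.png",i);print(o)
np.savez("w1.npz",img=i,d=d,P=P,ray=ray,o=o)
z=P[...,2]
m=(z>.045)&(z<.080);q=P[m];print("tab",m.sum(),q.mean(0),np.percentile(q,99,axis=0))
m=(z>.071)&(z<.08);q=(P[m][:,:2]*1000).astype(np.float32);print("tabtop",cv2.minAreaRect(q),m.sum())
h=cv2.cvtColor(i,cv2.COLOR_BGR2HSV);m=(z>.026)&(z<.033)&(h[...,2]>110)&(h[...,1]<60)
q=(onplane(ray,o,.030)[m][:,:2]*1000).astype(np.float32);print("frame",cv2.minAreaRect(q),m.sum())
E
```

```text
time_s: 6.75
eef_pos: [0.4257, 0.0764, 0.2333]
ee_rot: [-0.0, 0.989, 0.148, -0.001]
ft_force: [-0.1, 0.1, -0.1]
finger_gap: 0.0854
finger_force: 0.0
time_s: 7.42
eef_pos: [0.4371, -0.1249, 0.2332]
ee_rot: [-0.001, 0.989, 0.148, -0.001]
ft_force: [0.8, 0.8, -0.2]
finger_gap: 0.0857
finger_force: 0.0
time_s: 8.08
eef_pos: [0.444, -0.2754, 0.2326]
ee_rot: [-0.002, 0.973, 0.232, -0.001]
ft_force: [0.0, 0.3, -0.6]
finger_gap: 0.0852
finger_force: 0.0
time_s: 8.75
eef_pos: [0.4442, -0.2741, 0.233]
ee_rot: [-0.002, 0.84, 0.543, -0.0]
ft_force: [0.3, -0.0, -0.2]
finger_gap: 0.0857
finger_force: 0.0
time_s: 8.92
eef_pos: [0.4444, -0.2741, 0.2335]
ee_rot: [-0.001, 0.842, 0.54, -0.0]
ft_force: [0.3, -0.8, -0.1]
finger_gap: 0.0854
finger_force: 0.0
t 8.92 tcp [ 0.4444 -0.2741  0.2335] toolx deg 65.39 zax [-0.002  0.002 -1.   ] F [ 0.3 -0.8 -0.1] gap 0.0854 ff 0.0 q [-0.78  0.34  1.39 -0.    1.42 -0.35]
jig xy -233.1272117348193 -528.0150575820577
[ 0.47582769 -0.20758245  0.36598417]
tab 1160 [ 0.14125345 -0.36691327  0.05611208] [ 0.45260056 -0.25631485  0.07684956]
tabtop ((442.50384521484375, -274.5843811035156), (39.18083572387695, 7.369107246398926), 65.4001235961914) 297
frame ((491.6007995605469, -297.44866943359375), (90.3193359375, 116.82118225097656), 65.30817413330078) 4708
```

View pics/w1.png

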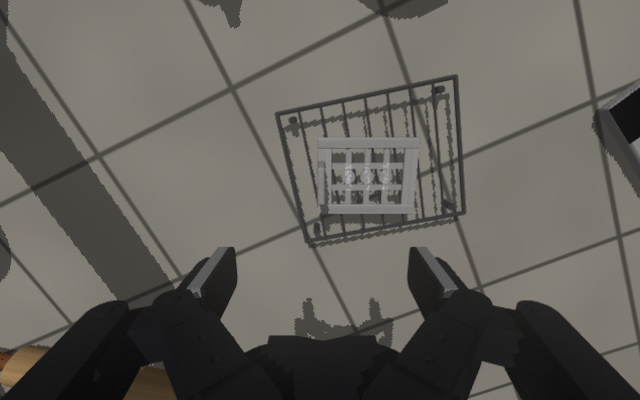

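The wrist view shows the stencil on the rack, with its tab at (322,182). The tab top measures at (442.5,-274.6) mm and 54 mm from the frame centre, which matches the given sizes. I'll descend and grip.

```bash
python3 -m creep '{"slide":[[-0.05,-0.06,0.9],[0,0,0.95],[0,0,0.95],[0,0,0.95],[0,0,0.95],[0,0,0.95],[0,0,0.8],[0,0,0.4]],"yaw":[0,0,0,0,0,0,0,0],"hand":[1,1,1,1,1,1,1,1]}'
python3 -m creep '{"slide":[[0,0,0.2],[0,0,0.2],[0,0,0],[0,0,0],[0,0,0],[0,0,0],[0,0,0],[0,0,0]],"yaw":[0,0,0,0,0,0,0,0],"hand":[1,1,1,0,0,0,0,0]}'
python3 -m creep '{"slide":[[0,0,0],[0,0,0],[0,0,0],[0,0,0]],"yaw":[0,0,0,0],"hand":[0,0,0,0]}'
python3 st.py
```

```text
time_s: 9.63
eef_pos: [0.442, -0.2739, 0.0607]
ee_rot: [-0.002, 0.841, 0.54, -0.0]
ft_force: [-0.1, -0.2, -0.5]
finger_gap: 0.0857
finger_force: 0.0
time_s: 10.3
eef_pos: [0.4432, -0.2748, 0.0537]
ee_rot: [0.0, 0.841, 0.541, 0.0]
ft_force: [-0.3, -0.1, 0.7]
finger_gap: 0.0259
finger_force: 0.0
time_s: 10.63
eef_pos: [0.4432, -0.2748, 0.0536]
ee_rot: [0.0, 0.841, 0.541, 0.0]
ft_force: [-0.4, 1.2, 4.8]
finger_gap: 0.0074
finger_force: 59.0
t 10.63 tcp [ 0.4432 -0.2748  0.0536] toolx deg 65.54 zax [ 0. -0. -1.] F [-0.4  1.2  4.8] gap 0.0074 ff 59.0 q [-0.78  0.55  1.64  0.    0.95 -0.36]
jig xy -234.53948713987705 -528.297420999013
```

```bash
python3 -m creep '{"slide":[[0,0,-0.2],[0,0,-0.4],[0,0,-0.7],[0,0,-0.9],[0,0,-0.9],[0,0,-0.9],[0,0,-0.9],[0,0,-0.9]],"yaw":[0,0,0,0,0,0,0,0],"hand":[0,0,0,0,0,0,0,0]}'
python3 -m creep '{"slide":[[0,0,-0.9],[0,0,-0.6],[0,0,-0.3],[0,0,0],[0,0,0],[0,0,0]],"yaw":[0,0,0,0,0,0],"hand":[0,0,0,0,0,0]}'
python3 st.py
cat > sten.py <<'E'
from h import *
# stencil pose and jig scene as seen by the wrist camera, in the tool frame
s=bot.sense();r=R.from_quat(np.roll(s["ee_rot"],-1)).as_matrix();p=s["eef_pos"]
i,d,P,ray,o=cloud("wrist");import sys;cv2.imwrite("pics/%s.png"%sys.argv[1],i)
Q=(P-p)@r
np.savez("w.npz",img=i,Q=Q,P=P,ray=ray,o=o)
m=(Q[...,2]>.006)&(Q[...,2]<.045)&(np.abs(Q[...,0])<.07)&(np.abs(Q[...,1])<.135)&(i.min(2)>60)
m&=np.abs(Q[...,1])>.02
n,l,st,_=cv2.connectedComponentsWithStats(m.astype(np.uint8));m=l==1+np.argmax(st[1:,4])
q=Q[m];A=np.c_[q[:,:2],np.ones(len(q))];k=np.isfinite(q).all(1)
for _ in range(4):
    c=np.linalg.lstsq(A[k],q[k,2],rcond=None)[0];e=np.abs(A@c-q[:,2]);k=e<max(.0015,0)
print("px",m.sum(),"inl",k.sum(),"plane slopes deg x,y",np.degrees(np.arctan(c[:2])).round(2),"top z at tcp",c[2].round(4),"at y=.054",(c[2]+.054*c[1]).round(4))
print("rect tool frame",cv2.minAreaRect((q[k,:2]*1000).astype(np.float32)))
E
python3 sten.py w2
```

```text
time_s: 11.3
eef_pos: [0.4428, -0.2744, 0.2002]
ee_rot: [0.0, 0.841, 0.541, 0.0]
ft_force: [0.5, -0.2, -0.8]
finger_gap: 0.0074
finger_force: 58.4
time_s: 11.8
eef_pos: [0.4427, -0.2744, 0.2422]
ee_rot: [-0.001, 0.841, 0.541, -0.0]
ft_force: [-0.2, 0.1, -1.4]
finger_gap: 0.0073
finger_force: 58.5
t 11.8 tcp [ 0.4427 -0.2744  0.2422] toolx deg 65.53 zax [-0.002  0.002 -1.   ] F [-0.2  0.1 -1.4] gap 0.0073 ff 58.5 q [-0.78  0.33  1.38  0.    1.44 -0.36]
jig xy -234.8772720383711 -527.7417540356755
px 14643 inl 10614 plane slopes deg x,y [-1.21 -2.14] top z at tcp 0.0272 at y=.054 0.0251
rect tool frame ((-0.5230865478515625, 66.19439697265625), (92.2442398071289, 92.41078186035156), 0.05386203154921532)
```

View pics/w2.png

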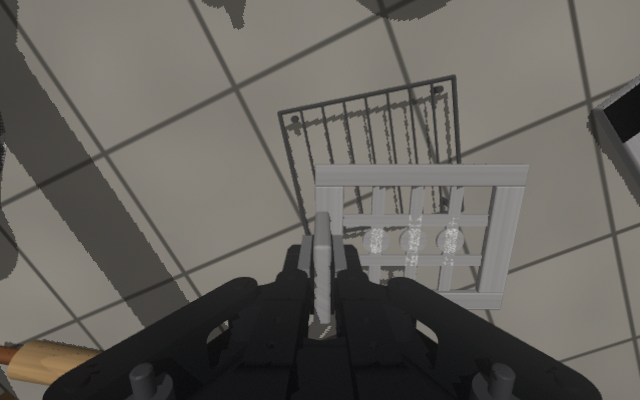

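The stencil is held by its tab at (322,270), with the frame spanning (315–528,165–308). I'll compare the measured tilt with what the camera gave for the known level counter and for the stencil lying on the rack.

```bash
python3 - <<'E'
from h import *
w=np.load("w1.npz");P=w["P"];i=w["img"];h=cv2.cvtColor(i,cv2.COLOR_BGR2HSV)
a=np.radians(65.4);T=np.array([[np.cos(a),np.sin(a)],[np.sin(a),-np.cos(a)]]).T
def fit(P,m,nm,tol):
    q=P[m];q=q[np.isfinite(q).all(1)];xy=q[:,:2]@T;A=np.c_[xy-xy.mean(0),np.ones(len(q))];k=np.ones(len(q),bool)
    for _ in range(5):
        c=np.linalg.lstsq(A[k],-q[k,2],rcond=None)[0];k=np.abs(A@c+q[:,2])<tol
    print(nm,k.sum(),np.degrees(np.arctan(c[:2])).round(2),"z",-c[2].round(4))
z=P[...,2];m=(z>.026)&(z<.036)&(h[...,2]>110)&(h[...,1]<60);fit(P,m,"stencil on rack",.002)
m=np.abs(z)<.01;m[220:]=0;fit(P,m,"counter w1",.004)
w=np.load("w.npz");P=w["P"];m=np.abs(P[...,2])<.01;m[150:]=0;fit(P,m,"counter w2",.004)
# scene camera second opinion of the held stencil
i,d,P,ray,o=cloud("scene");z=P[...,2];a_=(i.min(2)>110)&(z>.19)&(z<.24)&(P[...,0]>.40)&(P[...,0]<.56)&(P[...,1]<-.2)&(P[...,1]>-.36);fit(P,a_,"scene held",.002)
i,d,P,ray,o=cloud("top");z=P[...,2];a_=(i.min(2)>110)&(z>.19)&(z<.24)&(P[...,0]>.40)&(P[...,0]<.56)&(P[...,1]<-.2)&(P[...,1]>-.36);fit(P,a_,"top held",.002)
E
```

```text
stencil on rack 3471 [-0.24 -0.28] z 0.0303
counter w1 128629 [0.03 0.03] z 0.0009
counter w2 90938 [0.01 0.03] z 0.0008
scene held 619 [-1.05 -1.3 ] z 0.2154
top held 561 [-2.65 -0.28] z 0.2156
```

```bash
python3 - <<'E'
from h import *
out=[]
for nm,(x0,y0,x1,y1) in(("top",(205,190,275,250)),("scene",(345,165,425,222))):
    img,d,P,ray,o=cloud(nm);z=P[...,2];hsv=cv2.cvtColor(img,cv2.COLOR_BGR2HSV).astype(int)
    B=np.zeros(z.shape,bool);B[y0:y1,x0:x1]=1
    for lab,m in(("colour",B&(hsv[...,2]>130)&(hsv[...,0]>12)&(hsv[...,0]<35)&(hsv[...,1]>18)&(hsv[...,1]<110)),):
        n,l,st,_=cv2.connectedComponentsWithStats(m.astype(np.uint8));m=l==1+np.argmax(st[1:,4])
        q=onplane(ray,o,.028)[m][:,:2]*1000;print(nm,lab,m.sum(),cv2.minAreaRect(q.astype(np.float32)),"z",np.nanmedian(z[m]).round(4),"medians sv",np.median(hsv[m],0))
    m=B&(hsv[...,0]<20)&(hsv[...,1]>90)&(z>.01)&(z<.024)
    s=6;out.append(cv2.resize(img[y0:y1,x0:x1],(400,300),interpolation=0))
cv2.imwrite("pics/b.png",np.hstack(out))
E
```

```text
top colour 467 ((551.2141723632812, 311.3714599609375), (74.46707916259766, 50.05915832519531), 17.037548065185547) z 0.0266 medians sv [ 24.  23. 212.]
scene colour 799 ((506.7721862792969, 356.9845275878906), (156.37022399902344, 158.06114196777344), 66.5125961303711) z -0.0004 medians sv [ 23.  26. 185.]
```

View pics/b.png

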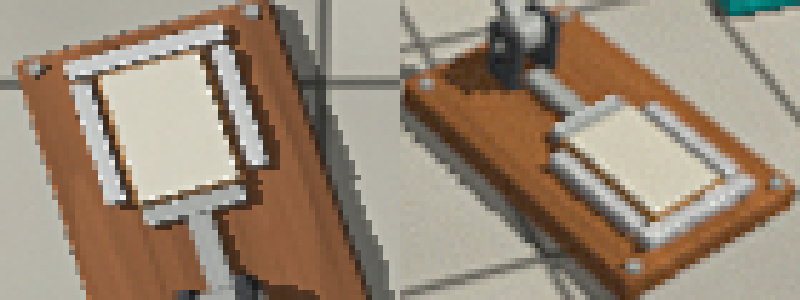

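```bash
python3 -m creep '{"slide":[[0.35,-0.12,0],[0.6,-0.2,0],[0.7,-0.24,0],[0.7,-0.24,0],[0.7,-0.24,0],[0.7,-0.24,0],[0.7,-0.24,0],[0.7,-0.24,0]],"yaw":[0,0,0,0,0,0,0,0],"hand":[0,0,0,0,0,0,0,0]}'
python3 -m creep '{"slide":[[0.7,-0.24,0],[0.7,-0.24,0],[0.7,-0.24,0],[0.7,-0.24,0],[0.7,-0.24,0],[0.7,-0.24,0],[0.7,-0.24,0],[0.7,-0.24,0]],"yaw":[0,0,0,0,0,0,0,0],"hand":[0,0,0,0,0,0,0,0]}'
python3 -m creep '{"slide":[[0.7,-0.24,0],[0.7,-0.24,0],[0.7,-0.24,0],[0.7,-0.24,0],[0.7,-0.24,0],[0.7,-0.24,0],[0.7,-0.24,0],[0.7,-0.24,0]],"yaw":[0,0,0,0,0,0,0,0],"hand":[0,0,0,0,0,0,0,0]}'
python3 -m creep '{"slide":[[0.7,-0.24,0],[0.7,-0.24,0],[0.7,-0.24,0],[0.7,-0.24,0],[0.7,-0.24,0],[0.7,-0.24,0],[0.7,-0.22,0],[0.45,-0.12,0]],"yaw":[0,0,0,0,0,0,0,0],"hand":[0,0,0,0,0,0,0,0]}'
python3 -m creep '{"slide":[[0,0,0],[0,0,0],[0,0,0],[0,0,0],[0,0,0],[0,0,0],[0,0,0],[0,0,0]],"yaw":[-0.5,-0.92,-0.92,-0.92,-0.92,-0.92,-0.92,-0.92],"hand":[0,0,0,0,0,0,0,0]}'
python3 -m creep '{"slide":[[0,0,0],[0,0,0],[0,0,0],[0,0,0],[0,0,0],[0,0,0]],"yaw":[-0.85,-0.5,0,0,0,0],"hand":[0,0,0,0,0,0]}'
python3 st.py; sed -i 's/max(.0015,0)/.001/' sten.py; python3 sten.py w3
```

```text
time_s: 12.72
eef_pos: [0.4561, -0.1377, 0.2433]
ee_rot: [-0.0, 0.841, 0.541, 0.0]
ft_force: [-0.3, 0.2, -0.6]
finger_gap: 0.0075
finger_force: 58.5
time_s: 13.38
eef_pos: [0.4702, 0.0095, 0.2433]
ee_rot: [-0.0, 0.841, 0.541, -0.0]
ft_force: [0.3, -0.2, -1.4]
finger_gap: 0.0073
finger_force: 58.5
time_s: 14.05
eef_pos: [0.4844, 0.1568, 0.2432]
ee_rot: [-0.0, 0.841, 0.541, -0.0]
ft_force: [0.5, -0.7, -1.0]
finger_gap: 0.0072
finger_force: 58.5
time_s: 14.72
eef_pos: [0.4991, 0.2974, 0.2431]
ee_rot: [-0.0, 0.841, 0.542, -0.0]
ft_force: [-0.2, 0.8, -1.3]
finger_gap: 0.007
finger_force: 58.5
time_s: 15.38
eef_pos: [0.4994, 0.2956, 0.2432]
ee_rot: [-0.0, 0.64, 0.769, -0.0]
ft_force: [-0.0, 0.0, -1.3]
finger_gap: 0.0073
finger_force: 58.5
time_s: 15.88
eef_pos: [0.4997, 0.2955, 0.2433]
ee_rot: [-0.0, 0.595, 0.804, -0.0]
ft_force: [0.5, 0.5, -0.7]
finger_gap: 0.0074
finger_force: 58.5
t 15.88 tcp [0.4997 0.2955 0.2433] toolx deg 106.93 zax [-0. -0. -1.] F [ 0.5  0.5 -0.7] gap 0.0074 ff 58.5 q [ 0.33  0.43  1.21 -0.    1.5   0.03]
jig xy -13.756831684775296 0.5843995439845493
px 14641 inl 7884 plane slopes deg x,y [-1.29 -2.  ] top z at tcp 0.027 at y=.054 0.0251
rect tool frame ((-0.6533164978027344, 66.43907165527344), (91.52659606933594, 92.92935180664062), 0.09434819966554642)
```

```bash
python3 - <<'E'
from h import *
w=np.load("w.npz");Q=w["Q"];i=w["img"]
er=cv2.erode((((Q[...,2]>.015)&(Q[...,2]<.035)&(i.min(2)>60)).astype(np.uint8)),np.ones((5,5)))>0
for x,y in((-40,20),(-40,60),(-40,100),(0,107),(40,107),(-20,107),(40,60),(40,90),(20,107)):
    m=er&(abs(Q[...,0]*1000-x)<6)&(abs(Q[...,1]*1000-y)<6)
    print(x,y,m.sum(),(np.median(Q[m][:,2])*1000).round(2) if m.sum() else None)
E
```

```text
-40 20 0 None
-40 60 0 None
-40 100 263 23.04
0 107 288 22.95
40 107 335 22.81
-20 107 227 22.94
40 60 387 22.74
40 90 313 22.77
20 107 360 22.92
```

The erosion-based samples on the solid frame agree to within 0.3 mm, so the stencil is level and the earlier tilt came from lattice edges. I'll descend.

```bash
python3 -m creep '{"slide":[[0.03,-0.03,0.4],[0,0,0.8],[0,0,0.8],[0,0,0.8],[0,0,0.8],[0,0,0.7],[0,0,0.6],[0,0,0.4]],"yaw":[0,0,0,0,0,0,0,0],"hand":[0,0,0,0,0,0,0,0]}'
python3 -m creep '{"slide":[[0,0,0.3],[0,0,0.2],[0,0,0.2],[0,0,0.2],[0,0,0],[0,0,0],[0,0,0],[0,0,0]],"yaw":[0,0,0,0,0,0,0,0],"hand":[0,0,0,0,0,0,0,0]}'
python3 st.py; python3 sten.py w4
python3 - <<'E'
from h import *
i,d,P,_,_=cloud("scene");a=cv2.resize(i[110:230,320:450],(400,400));b,_,_,_,_=cloud("top");cv2.imwrite("pics/f.png",np.hstack([a,cv2.resize(cv2.imread("pics/w4.png"),(400,400))]))
E
```

```text
time_s: 16.6
eef_pos: [0.4984, 0.2958, 0.1093]
ee_rot: [-0.001, 0.595, 0.804, -0.001]
ft_force: [0.3, 0.4, -1.0]
finger_gap: 0.0075
finger_force: 58.5
time_s: 17.27
eef_pos: [0.499, 0.2961, 0.0888]
ee_rot: [0.0, 0.595, 0.804, 0.0]
ft_force: [0.2, -0.9, -1.2]
finger_gap: 0.0072
finger_force: 58.5
t 17.27 tcp [0.499  0.2961 0.0888] toolx deg 106.99 zax [ 0.001  0.    -1.   ] F [ 0.2 -0.9 -1.2] gap 0.0072 ff 58.5 q [0.33 0.58 1.43 0.   1.13 0.04]
jig xy -14.20823145892563 1.303570034091377
px 14660 inl 7896 plane slopes deg x,y [-1.21 -2.06] top z at tcp 0.0271 at y=.054 0.0251
rect tool frame ((-0.5488700866699219, 66.521484375), (91.42345428466797, 93.04166412353516), 0.05547654256224632)
```

View pics/f.png

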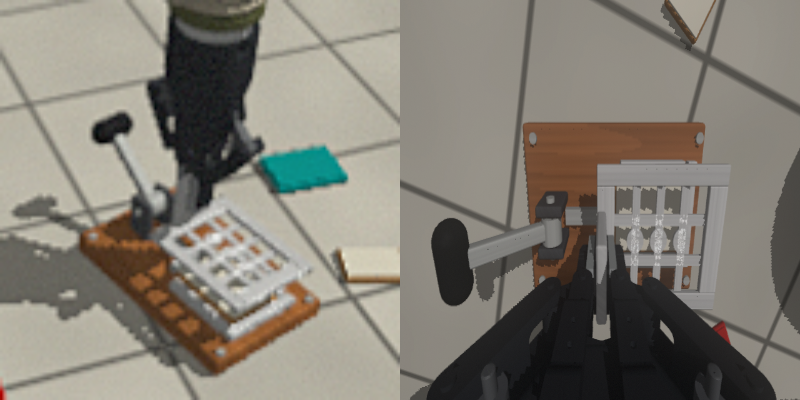

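The scene view shows the stencil above the biscuit with the lever clamped, still about 32 mm up. I'll lower it the remaining 23 mm and check the gap.

```bash
python3 - <<'E'
from h import *
w=np.load("w.npz");Q=w["Q"];h=cv2.cvtColor(w["img"],cv2.COLOR_BGR2HSV)
m=(abs(Q[...,0])<.04)&(Q[...,1]>.01)&(Q[...,1]<.10)&(Q[...,2]>.045)&(Q[...,2]<.075)
hist,e=np.histogram(Q[m][:,2]*1000,bins=np.arange(45,76,1));print(dict(zip(e.astype(int),hist)))
b=m&(abs(Q[...,2]-.0608)<.003)&(h[...,1]<50);q=Q[b]*1000;print("icing seen",b.sum(),np.percentile(q,[1,99],axis=0).round(1),np.median(q[:,2]))
E
python3 -m creep '{"slide":[[0,0,0.2],[0,0,0.2],[0,0,0.2],[0,0,0.2],[0,0,0.1],[0,0,0],[0,0,0],[0,0,0]],"yaw":[0,0,0,0,0,0,0,0],"hand":[0,0,0,0,0,0,0,0]}'
python3 st.py; python3 sten.py w5
python3 - <<'E'
from h import *
w=np.load("w.npz");Q=w["Q"];i=w["img"];h=cv2.cvtColor(i,cv2.COLOR_BGR2HSV)
er=cv2.erode((((Q[...,2]>.015)&(Q[...,2]<.030)&(i.min(2)>60)).astype(np.uint8)),np.ones((5,5)))>0
for x,y in((-40,100),(0,107),(40,107),(40,60)):
    m=er&(abs(Q[...,0]*1000-x)<6)&(abs(Q[...,1]*1000-y)<6);print(x,y,(np.median(Q[m][:,2])*1000).round(2))
m=(abs(Q[...,0])<.028)&(Q[...,1]>.015)&(Q[...,1]<.092)&(Q[...,2]>.031)&(Q[...,2]<.05)
hist,e=np.histogram(Q[m][:,2]*1000,bins=np.arange(31,51,1));print(dict(zip(e.astype(int),hist)))
E
```

```text
{np.int64(45): np.int64(0), np.int64(46): np.int64(0), np.int64(47): np.int64(0), np.int64(48): np.int64(0), np.int64(49): np.int64(0), np.int64(50): np.int64(0), np.int64(51): np.int64(0), np.int64(52): np.int64(0), np.int64(53): np.int64(0), np.int64(54): np.int64(0), np.int64(55): np.int64(0), np.int64(56): np.int64(0), np.int64(57): np.int64(4), np.int64(58): np.int64(200), np.int64(59): np.int64(1491), np.int64(60): np.int64(1406), np.int64(61): np.int64(342), np.int64(62): np.int64(283), np.int64(63): np.int64(44), np.int64(64): np.int64(10), np.int64(65): np.int64(7), np.int64(66): np.int64(30), np.int64(67): np.int64(35), np.int64(68): np.int64(47), np.int64(69): np.int64(54), np.int64(70): np.int64(38), np.int64(71): np.int64(2), np.int64(72): np.int64(0), np.int64(73): np.int64(0), np.int64(74): np.int64(0)}
icing seen 3599 [[-39.3  17.3  58.6]
 [ 39.7  99.2  62.8]] 60.06396591138792
time_s: 18.08
eef_pos: [0.4989, 0.2961, 0.066]
ee_rot: [0.0, 0.595, 0.804, 0.0]
ft_force: [-0.1, 0.2, -0.3]
finger_gap: 0.0071
finger_force: 58.5
t 18.08 tcp [0.4989 0.2961 0.066 ] toolx deg 10
[... 229 characters left out ...]
.0278
rect tool frame ((4.69329833984375, 66.69071960449219), (93.08999633789062, 80.75544738769531), 89.96845245361328)
-40 100 22.95
0 107 22.89
40 107 22.86
40 60 22.82
{np.int64(31): np.int64(0), np.int64(32): np.int64(0), np.int64(33): np.int64(0), np.int64(34): np.int64(1), np.int64(35): np.int64(66), np.int64(36): np.int64(1141), np.int64(37): np.int64(1599), np.int64(38): np.int64(388), np.int64(39): np.int64(314), np.int64(40): np.int64(203), np.int64(41): np.int64(97), np.int64(42): np.int64(30), np.int64(43): np.int64(3), np.int64(44): np.int64(0), np.int64(45): np.int64(0), np.int64(46): np.int64(0), np.int64(47): np.int64(1), np.int64(48): np.int64(0), np.int64(49): np.int64(0)}
```

Depth gives a gap of 9–10 mm with the stencil level. One numeric check of the centring through the lattice remains.

```bash
python3 - <<'E'
from h import *
w=np.load("w.npz");Q=w["Q"]*1000;i=w["img"];h=cv2.cvtColor(i,cv2.COLOR_BGR2HSV).astype(int)
z=(Q[...,2]>34.5)&(Q[...,2]<39.5)&(abs(Q[...,0])<45)&(Q[...,1]>5)&(Q[...,1]<105)
ic=z&(h[...,0]>15)&(h[...,0]<35)&(h[...,1]>15)&(h[...,1]<80)
br=z&(h[...,0]<20)&(h[...,1]>=90)
for n,m in(("icing",ic),("brown",br)):
    q=Q[m];print(n,len(q),np.percentile(q[:,0],[0.5,2,98,99.5]).round(1),np.percentile(q[:,1],[.5,2,98,99.5]).round(1))
t,_=bot.grab_frame("top")
P=cloud("top");q=P[2];m=(abs(q[...,2]-.043)<.004)&(P[0].min(2)>110)&(abs(q[...,0]-.55)<.09)&(abs(q[...,1]-.31)<.09)
r=onplane(P[3],P[4],.043)[m][:,:2]*1000;print("frame by top cam",cv2.minAreaRect(r.astype(np.float32)))
E
python3 st.py
```

```text
icing 2890 [-24.5 -15.   24.6  24.9] [17.5 18.2 90.1 90.7]
brown 141 [-40.  -29.1  27.   27.1] [14.9 15.  91.1 91.7]
frame by top cam ((552.453125, 310.02532958984375), (113.97066497802734, 90.58287048339844), 16.889190673828125)
t 18.23 tcp [0.4989 0.2961 0.0661] toolx deg 106.99 zax [ 0.  0. -1.] F [ 0.6  0.8 -1.2] gap 0.0074 ff 58.5 q [0.33 0.61 1.45 0.   1.08 0.04]
jig xy -14.319237832195936 1.3241814203215156
```

```bash
python3 -m creep '{"slide":[[0.04,-0.02,0],[0,0,0],[0,0,0],[0,0,0],[0,0,0],[0,0,0],[0,0,0],[0,0,0]],"yaw":[0,0,0,0,0,0,0,0],"hand":[0,0,0,0,0,0,0,0]}'
python3 -c "
from rig import bot
print(bot.sense()['qvel'].round(3)); print(bot.hand_in())"
```

```text
time_s: 18.9
eef_pos: [0.498, 0.2968, 0.0658]
ee_rot: [-0.0, 0.595, 0.804, -0.0]
ft_force: [-0.4, 0.1, -0.9]
finger_gap: 0.0075
finger_force: 58.5
[ 0.     0.    -0.001  0.002  0.     0.   ]
the job is handed in; nothing more can be done
None
```

The job is handed in at 18.9 s: the lever is clamped over, and the stencil is held level and still about 1 cm above the biscuit, centred to about 1 mm and aligned with its long side; the hand-in returned no verdict.

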